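# Trim a sprung balance with ballast vials

## Task

Add the capped ballast vials one at a time to the sockets of the blue strip on the spring balance, each upright and fully down in its socket, until the pointer settles in the green band, then stop; vials you do not need stay standing upright on the bench. The strip is clamped a little off centre along its length, so feel for the socket by sliding the vial's foot lightly along the strip; never press or drop hard on the delicate balance or push its pan down to the stop, and leave the other things on the bench alone.

Things in the scene. Friction and masses are not known exactly. Their poses are not given: they have to be found in the camera images.
- scale: Spring balance, fixed to the bench: grey foot plate 100x300 mm, white housing 80x130 mm, 47 mm tall, a long sprung aluminium pan above it (224 mm long, 64 mm wide). Origin at the underside of the foot, below the middle of the pan; x across the pan (away from the robot), y along it, z up. It bears at most 8 N in all on pan, strip and housing.
- band (a point): Middle of the green band on the white face of the graduated post that stands at the -y end of the balance (137 mm from the middle; post 32 mm wide, top 127 mm above the bench). Red zone below the band. A black pointer fixed to the pan moves down the face.
- pan (a joint): How far pan and pointer have sunk, m: 0 = empty, grows downward. Pointer in the green band from 0.018 to 0.0325, red zone beyond; hard stop at 0.048, keep above 0.045. Spring 98 N/m, light damping, no friction. The pan only moves straight up and down. A seated vial sinks it 7 to 13 mm, according to its unknown weight.
- pan_centre (a point): Middle of the moving pan, at the height of the top face of the blue socket strip (0.124 m above the bench when empty; sinks with the pan). x across the strip, y along it, z up. Strip 50x196x20 mm with four round blind sockets, 30 mm wide, 16 mm deep, flat floor, 1 mm chamfer at most, nominally at x = 0 and y = -0.069, -0.023, 0.023, 0.069 m.
- rail (a point): Middle of the rails that hold the strip on the pan, 20 mm below pan_centre, same axes. The strip is clamped up to 9 mm off along y, differently each time, firm during the work, equal for all sockets, and NOT in these readings: find it by feel (a vial's foot slid lightly along the strip drops into the socket and stops at its far wall) or by eye.
- vial1_mid (a point): Centre (half-way up, 37.5 mm above the foot) of an upright clear capped vial with a white screw cap, 75 mm tall; body 27 mm in diameter up to 57 mm, cap 28 to 29 mm above. Flat foot; z along its axis. Weight unknown, 70 to 130 g. All four vials look alike; they stand on the bench.
- vial1: The same vial (vial1); origin at the centre of its foot.
- vial2_mid (a point): Centre (half-way up, 37.5 mm above the foot) of an upright clear capped vial with a white screw cap, 75 mm tall; body 27 mm in diameter up to 57 mm, cap 28 to 29 mm above. Flat foot; z along its axis. Weight unknown, 70 to 130 g. All four vials look alike; they stand on the bench.
- vial2: The same vial (vial2); origin at the centre of its foot.
- vial3_mid (a point): Centre (half-way up, 37.5 mm above the foot) of an upright clear capped vial with a white screw cap, 75 mm tall; body 27 mm in diameter up to 57 mm, cap 28 to 29 mm above. Flat foot; z along its axis. Weight unknown, 70 to 130 g. All four vials look alike; they stand on the bench.
- vial3: The same vial (vial3); origin at the centre of its foot.
- vial4_mid (a point): Centre (half-way up, 37.5 mm above the foot) of an upright clear capped vial with a white screw cap, 75 mm tall; body 27 mm in diameter up to 57 mm, cap 28 to 29 mm above. Flat foot; z along its axis. Weight unknown, 70 to 130 g. All four vials look alike; they stand on the bench.
- vial4: The same vial (vial4); origin at the centre of its foot.
- jar1: Bystander: jar with a cream body and white lid, 45x45x56 mm; origin at the centre of its underside.
- jar2: Bystander: jar with a white body and cream lid, 42x42x50 mm; origin at the centre of its underside.
- beaker: Bystander: clear beaker, 47x47x60 mm; origin at the centre of its underside.
- filter1: Bystander: green disc filter with a spout on top, 28x28x17 mm; origin at the centre of its underside.
- stopper4: Bystander: cream ribbed stopper, 24x24x16 mm; origin at the centre of its underside.
Mind the look-alikes: they are no part of the job. What is shaped like the vial3 but brown is not meant. Leave any red look-alike of the vial4 alone.

How it is judged:
By the outcome, as a careful person would: the job done as asked, in the order asked, and still so for the second after the job is handed in, with the robot touching nothing.
It also fails if it takes over 72 s, if anything falls off the work surface, if the arm or the gripper's body presses on something with over 40 N, if the wrist force passes 120 N, or if a joint passes its speed limit or range.

## Robot

A 6-joint arm with a two-finger parallel gripper is mounted at the origin on a cart in front of the work surface, level with it; the furniture and walls round the work are solid. World frame = base frame: x ahead of the robot, y to its left, z up, the work surface at z = 0. Lengths are in m, angles in rad, forces in N, time in s.
With the tool pointing down it reaches from about 0.25 to 0.725 m from the base axis. Payload 4 kg.
Tool frame: the origin (TCP) lies between the finger pads; the fingertips stand 11 mm ahead of it and the grasp point (between the pads) lies 8 mm behind it (bot.tip_extent is the distance from the TCP to the fingertips, in m); z points along the fingers, y is the line along which they close (so a half turn about z gives the same grasp; the last joint's range is limited). The gripper opens to 85 mm and grips with 20 to 120 N. Pads are 22 mm wide; open, the fingers measure 114 mm over their backs; the gripper's body (76 mm by 85 mm) begins 54 mm behind the grasp point. The pads swing forward as they close: fully open they stand 13 mm farther back than shut.
Start: joints at [-1.317, 0.241, 0.005, 1.335, 0, 1.571], TCP at [0.126, -0.484, 0.242] pointing down, gripper open.
Joint ranges: [-2.72, 2.72], [-1.05, 1.87], [-1.09, 1.28], [-1.99, 2.15], [-1.42, 1.44], [-3.14, 3.14]. Speed limits (rad/s): [2.79, 2.79, 3.14, 3.14, 3.14, 3.14].

## Interface

Orientations are given as a unit quaternion [x, y, z, w].
In Python, from workcell import bot gives the robot as it stands. The module is installed in compiled form; this text tells all that it offers.
- The arm moves only by the tool drive_tool, never from a script. Its argument "rows" is a list of rows, each an object of numbers: "dx", "dy", "dz": the shift along the tool's x, y, z in units of 50 mm (1.0 is 50 mm); "wx", "wy", "wz": the turn, a rotation vector about the tool's x, y, z in units of 5 degrees (1.0 is 5 degrees); "hand": the finger opening in mm, from 0 to 85.4. A call has 1 to 20 rows; each row is the pose to reach, as a shift and turn from the pose commanded when the call began, along the tool's axes at that moment; what a row does not reach only later rows make up. A row lasts 1/10 s, in which the tool goes at most 50 mm and 8.59 degrees, less where a joint would pass 70% of its speed; a pose out of reach is approached as far as the arm can. A call with a gripper value outside its range is refused whole. The fingers move at their own pace and stop on an object; the grip force is fixed at half the most. Time passes only in rows, so rows that repeat a pose let the fingers close. It gives the time, the measured TCP pose, the force, the opening and the grip force at its end, in the units of the state.
- bot.get_obs(): the state, without advancing time (a new reading comes with each control period).
- bot.camera(name): name is "scene" or "top" or "wrist"; returns the picture (400x640x3 uint8, red, green, blue); there is no depth.
- bot.get_calibration(name): a dict with "vfov" (degrees; the focal length in pixels is half the picture's height over the tangent of half this angle, whatever the lens; pixels are square), "cx", "cy" (the principal point, pixels), "k1" (the pictures are not rectified: a ray, as slopes to the right and down, at radius r is drawn at 1 + k1 r^2 times it, then the intrinsics apply), "origin" and "rotation" of the camera in the world; the wrist camera has in their place "mount" (4x4, takes a point from camera to tool coordinates, whose origin is the TCP and whose axes are the flange's). Camera axes: x right, y up, looking along -z (the intrinsics and any distortion apply to the point x, -y, -z); pixel columns grow to the right and rows downward; lengths in m; the calibration is good to about 2 mm. A picture is of the moment at which its call begins: read the wrist's pose just before it. get_calibration takes no time and is no camera call.
- bot.job_done(): hands the job in; it is judged then, once.
Trained networks look in the newest picture that a camera, given by its name, has taken for a name from the list of things; names that differ only in an ending like _2 or _b are one class to them, and where a whole thing is asked for, a point or a joint stands for the part that bears it (a point fixed in the world has none). Each returns a list of dicts, best first, with "score" (0 to 1); they miss things now and then, are a little off and sometimes report something else, mostly with a low value. They report only what shows in the picture. A call takes as long as a camera call. They do not tell look-alikes from the thing itself.
- bot.look_for(camera, thing): "extent" ([centre column, centre row, width, height] in pixels, round what is visible of it).
- bot.outline_of(camera, thing): "region" (400x640 bool, what is visible of it) and "extent" ([centre column, centre row, width, height] in pixels, round what is visible of it).
The state is a dict: "clock": time; "joint_pos": joint angles; "joint_vel": joint speeds; "tau": joint torques, N m; "eef_pos": TCP position; "tool_rot": TCP orientation; "ft_force": force on the tool from outside, world axes, zero at the start; "ft_torque": the same for the moment, N m; "grip_width": finger opening in m; "grasp_force": force on a finger pad.
Only numpy, scipy, OpenCV 4.12 (cv2) and the standard library are available. Lean on these libraries where they do the work, as an engineer would, in place of code of your own. Each camera call takes 0.05 s, during which the arm holds its last target. There are 200 camera calls.

## Working session

There is one attempt and no reset: what is moved stays moved. The work goes in short steps, Python scripts to look and compute and a tool call to move; the robot and the scene stay as the last step left them, time stands still between calls to the robot, and variables do not carry over. Pictures are saved under pics/ and viewed, at most 10 in all, crops included, and the job is handed in when it is done.

Besides the shell and the picture viewer there is one more tool, called after ">>>" by a JSON object that holds its "fn" and its "kwargs". drive_tool: Moves the arm, as the interface text tells. Its arguments: {"type":"object","properties":{"rows":{"type":"array","items":{"type":"object","properties":{"dx":{"type":"number"},"dy":{"type":"number"},"dz":{"type":"number"},"wx":{"type":"number"},"wy":{"type":"number"},"wz":{"type":"number"},"hand":{"type":"number"}}}}},"required":["rows"]}

```bash
mkdir -p pics; cat > h.py <<'E'
import numpy as np, cv2
from scipy.spatial.transform import Rotation as R
from workcell import bot
def cam(n):
    c=bot.get_calibration(n)
    f=200/np.tan(np.radians(c['vfov'])/2)
    if n=='wrist':
        o=bot.get_obs(); M=np.eye(4); M[:3,:3]=R.from_quat(o['tool_rot']).as_matrix(); M[:3,3]=o['eef_pos']
        T=M@np.array(c['mount']); return f,c,T[:3,3],T[:3,:3]
    return f,c,np.array(c['origin']),np.array(c['rotation'])
def ray(n,u,v):
    f,c,o,Rm=cam(n); x=(u-c['cx'])/f; y=(v-c['cy'])/f
    rd=np.hypot(x,y); r=rd
    for _ in range(20): r=rd/(1+c['k1']*r*r)
    s=r/rd if rd>0 else 1
    return o,Rm@np.array([x*s,-y*s,-1])
def atz(n,u,v,z):
    o,d=ray(n,u,v); return o+d*(z-o[2])/d[2]
def proj(n,p):
    f,c,o,Rm=cam(n); q=Rm.T@(np.array(p)-o); x=q[0]/-q[2]; y=-q[1]/-q[2]; k=1+c['k1']*(x*x+y*y)
    return np.array([c['cx']+f*x*k,c['cy']+f*y*k])
def save(n,name,crop=None,s=1):
    im=bot.camera(n)[:,:,::-1]
    if crop: im=im[crop[1]:crop[3],crop[0]:crop[2]]
    cv2.imwrite('pics/'+name,cv2.resize(im,None,fx=s,fy=s,interpolation=cv2.INTER_CUBIC))
E
python3 - <<'E'
from h import *
a=bot.camera('scene');b=bot.camera('top')
cv2.imwrite('pics/a.png',a[:,:,::-1]);cv2.imwrite('pics/b.png',b[:,:,::-1])
for n in ('scene','top'):
  f,c,o,Rm=cam(n);print(n,f,c['cx'],c['cy'],c['k1'],o.round(3),Rm.round(2).tolist())
  for t in ('vial1','scale','pan_centre','jar1','beaker'):
    print(t,[(np.round(d['extent']).astype(int).tolist(),round(d['score'],2)) for d in bot.look_for(n,t)])
print(bot.get_obs()); print(np.round(bot.get_calibration('wrist')['mount'],3), bot.tip_extent)
E
```

```text
scene 443.1659058583196 319.2698533508062 203.37930977569926 -0.12312180158518017 [-0.329  0.517  0.791] [-0.22, 0.42, 0.77, -0.42]
vial1 [([286, 265, 14, 32], 0.82), ([267, 233, 8, 25], 0.76), ([245, 241, 13, 30], 0.76), ([224, 257, 14, 26], 0.67), ([314, 246, 8, 28], 0.64), ([241, 278, 12, 30], 0.62)]
scale [([355, 210, 86, 71], 0.7), ([361, 199, 74, 37], 0.15)]
pan_centre [([360, 197, 70, 41], 0.8)]
jar1 []
beaker [([184, 268, 19, 30], 0.88)]
top 379.19500476759146 319.18730768873377 199.7063751072092 0.026637551304159762 [ 0.373 -0.039  1.171] [0.05, -0.07, -0.7, 0.71]
vial1 [([262, 243, 7, 11], 0.67), ([224, 208, 16, 12], 0.65), ([365, 224, 109, 36], 0.61), ([251, 197, 11, 15], 0.56), ([292, 238, 10, 15], 0.47), ([218, 240, 11, 6], 0.44), ([270, 198, 11, 5], 0.39)]
scale [([364, 224, 109, 36], 0.68)]
pan_centre [([367, 221, 80, 20], 0.65)]
jar1 [([443, 236, 22, 16], 0.79), ([434, 214, 18, 15], 0.69)]
beaker [([364, 225, 104, 36], 0.53), ([187, 201, 23, 14], 0.5), ([291, 199, 11, 12], 0.44)]
{'clock': 0.6, 'joint_pos': array([-1.31701879e+00,  2.40566229e-01,  4.99562305e-03,  1.33517049e+00,
        3.87935004e-05,  1.57077461e+00]), 'joint_vel': array([-0.00010075, -0.00176404,  0.00185875,  0.00146098,  0.00046807,
        0.00212852]), 'tau': array([-8.89424155e-05, -3.71972680e+01,  2.52571446e+01,  1.36415332e-03,
       -2.64008442e-06,  2.13181814e-06]), 'eef_pos': array([ 0.12554439, -0.48399132,  0.24232168]), 'tool_rot': array([9.91959041e-01, 1.26559314e-01, 2.27352835e-05, 2.49394491e-05]), 'ft_force': array([-0.29036558, -0.37350836,  0.30608062]), 'ft_torque': array([0.02180299, 0.01659961, 0.02221059]), 'grasp_force': 0.0, 'grip_width': 0.08549635369055207}
[[ 0.     0.945  0.328  0.084]
 [ 1.    -0.    -0.    -0.001]
 [-0.     0.328 -0.945 -0.132]
 [ 0.     0.     0.     1.   ]] 0.011
```

View crops.

```bash
python3 - <<'E'
import cv2,numpy as np
a=cv2.imread('pics/a.png')[150:310,160:430];b=cv2.imread('pics/b.png')[170:270,170:460]
a=cv2.resize(a,(800,474),interpolation=cv2.INTER_CUBIC);b=cv2.resize(b,(800,276),interpolation=cv2.INTER_CUBIC)
cv2.imwrite('pics/a2.png',a);cv2.imwrite('pics/b2.png',b)
E
```

```text
(no output)
```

View pics/a2.png

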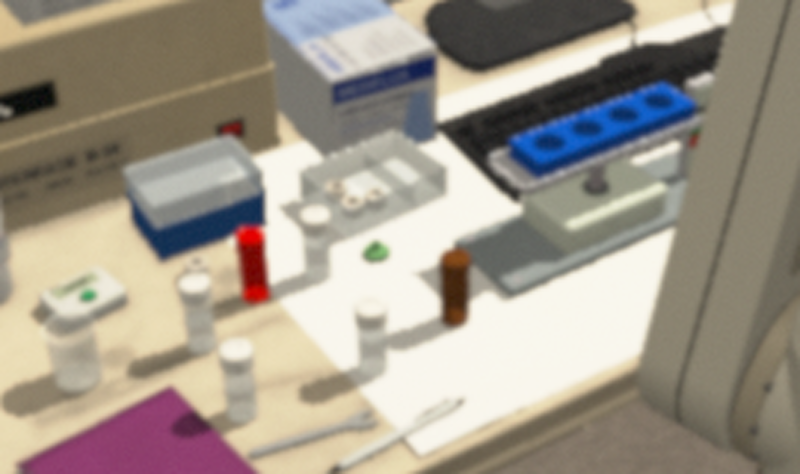

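View pics/b2.png

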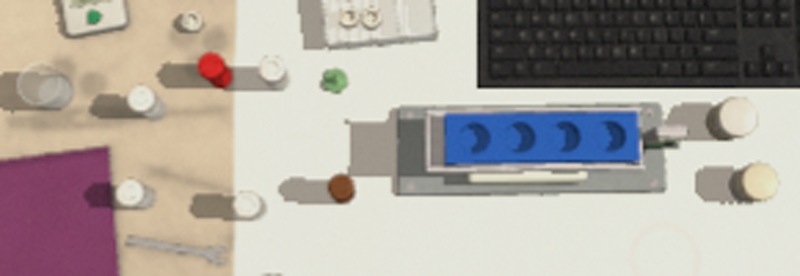

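The four clear vials have caps at b2 px (140,98), (272,69), (128,192) and (247,204). The look-alikes are red (211,70) and brown (340,187), with the filter at (335,80) and the beaker at (45,85). The blue strip's sockets are at (475..615,138), and the post is at the right-hand end.

```bash
sed -i "s/np.array(c\['rotation'\])$/R.from_quat(c['rotation']).as_matrix()/" h.py; python3 - <<'E'
from h import *
k=800/290
for u,v in [(140,98),(272,69),(128,192),(247,204),(211,66),(340,187)]:
    print('vial',atz('top',170+u/k,170+v/k,.075).round(3))
for u in (475,520,568,615): print('s',atz('top',170+u/k,170+137/k,.124).round(3))
b=cv2.imread('pics/b.png'); hsv=cv2.cvtColor(b,cv2.COLOR_BGR2HSV)
m=cv2.inRange(hsv,(105,150,60),(125,255,255)); m[:200]=0;m[:,:310]=0; 
n,l,s,c=cv2.connectedComponentsWithStats(m); i=1+np.argmax(s[1:,4]);print(s[i])
x,y,w,h,_=s[i]
for p in [(x,y),(x+w,y),(x,y+h),(x+w,y+h)]: print('c',atz('top',*p,.124).round(3))
# scene check
for e in [[286,265,14,32],[267,233,8,25],[245,241,13,30],[224,257,14,26],[314,246,8,28],[241,278,12,30]]: print('sc',atz('scene',e[0],e[1],.0375).round(3))
# pan ends at z=.104
for u,v in [(428,138),(641,138)]: print('pan',atz('top',170+u/k,170+v/k,.106).round(3))
# foot ends
for u,v in [(395,150),(664,150)]: print('foot',atz('top',170+u/k,170+v/k,.005).round(3))
E
```

```text
vial [0.541 0.217 0.075]
vial [0.573 0.08  0.075]
vial [0.442 0.225 0.075]
vial [0.43  0.102 0.075]
vial [0.575 0.144 0.075]
vial [0.448 0.006 0.075]
s [ 0.496 -0.131  0.124]
s [ 0.496 -0.177  0.124]
s [ 0.497 -0.225  0.124]
s [ 0.497 -0.273  0.124]
[ 331  211   70   18 1215]
c [ 0.52  -0.1    0.124]
c [ 0.522 -0.296  0.124]
c [ 0.47  -0.1    0.124]
c [ 0.471 -0.295  0.124]
sc [0.424 0.106 0.038]
sc [0.569 0.083 0.037]
sc [0.57  0.151 0.037]
sc [0.538 0.227 0.037]
sc [0.45  0.003 0.037]
sc [0.442 0.224 0.037]
pan [ 0.497 -0.084  0.106]
pan [ 0.498 -0.304  0.106]
foot [ 0.495 -0.052  0.005]
foot [ 0.497 -0.354  0.005]
```

```bash
cat >> h.py <<'E'
def to(x,y,z,head=90,ref=None):
    """row numbers to reach world pose with tool down and tool x at heading (deg)"""
    o=bot.get_obs(); T=R.from_quat(o['tool_rot'])
    G=R.from_euler('z',head,degrees=True)*R.from_euler('x',180,degrees=True)
    d=T.inv().apply(np.array([x,y,z])-o['eef_pos'])/.05; w=np.degrees((T.inv()*G).as_rotvec())/5
    print('to',(x,y,z),'d',d.round(3),'w',w.round(2))
E
python3 -c "
from h import *
to(.497,-.2,.27)"
```

```text
to (0.497, -0.2, 0.27) d [ 8.617 -3.633 -0.553] w [  0.     0.   -15.09]
```

>>> {"fn": "drive_tool", "kwargs": {"rows": [{"dx": 8.617, "dy": -3.633, "dz": -0.553, "wz": -15.09, "hand": 60}, {"dx": 8.617, "dy": -3.633, "dz": -0.553, "wz": -15.09, "hand": 60}, {"dx": 8.617, "dy": -3.633, "dz": -0.553, "wz": -15.09, "hand": 60}, {"dx": 8.617, "dy": -3.633, "dz": -0.553, "wz": -15.09, "hand": 60}, {"dx": 8.617, "dy": -3.633, "dz": -0.553, "wz": -15.09, "hand": 60}, {"dx": 8.617, "dy": -3.633, "dz": -0.553, "wz": -15.09, "hand": 60}, {"dx": 8.617, "dy": -3.633, "dz": -0.553, "wz": -15.09, "hand": 60}, {"dx": 8.617, "dy": -3.633, "dz": -0.553, "wz": -15.09, "hand": 60}, {"dx": 8.617, "dy": -3.633, "dz": -0.553, "wz": -15.09, "hand": 60}, {"dx": 8.617, "dy": -3.633, "dz": -0.553, "wz": -15.09, "hand": 60}, {"dx": 8.617, "dy": -3.633, "dz": -0.553, "wz": -15.09, "hand": 60}, {"dx": 8.617, "dy": -3.633, "dz": -0.553, "wz": -15.09, "hand": 60}, {"dx": 8.617, "dy": -3.633, "dz": -0.553, "wz": -15.09, "hand": 60}, {"dx": 8.617, "dy": -3.633, "dz": -0.553, "wz": -15.09, "hand": 60}, {"dx": 8.617, "dy": -3.633, "dz": -0.553, "wz": -15.09, "hand": 60}, {"dx": 8.617, "dy": -3.633, "dz": -0.553, "wz": -15.09, "hand": 60}]}}

```text
invalid input at $.rows[0]: expected keys dx, dy, dz, wx, wy, wz, hand
```

```bash
python3 - <<'E'
from h import *
im=bot.camera('wrist');cv2.imwrite('pics/w1.png',im[:,:,::-1])
print(bot.get_obs()['ft_force'])
for p in [(.497,-.129,.124),(.497,-.267,.124)]: print(proj('wrist',p))
to(.43,.102,.15)
E
```

```text
[-0.33779125 -0.25358205  0.04580635]
[  97.38577031 -178.99676255]
[ 145.62642884 -390.72717158]
to (0.43, 0.102, 0.15) d [ 8.836 -9.816  1.846] w [  0.     0.   -15.09]
```

View pics/w1.png

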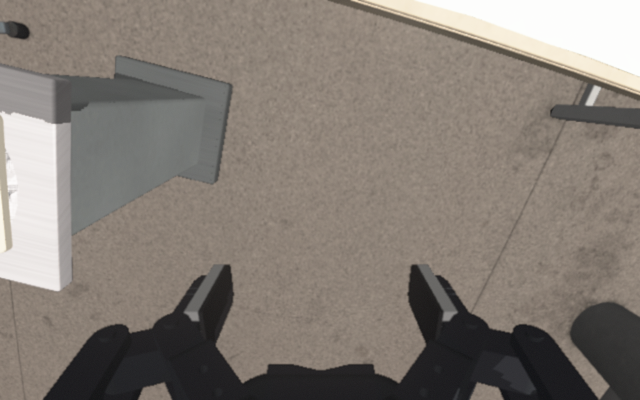

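The move was refused because a row needs all seven keys. The picture shows only the floor and the fingers at about (215,290) and (425,290).

>>> {"fn": "drive_tool", "kwargs": {"rows": [{"dx": 8.617, "dy": -3.633, "dz": -0.553, "wx": 0, "wy": 0, "wz": -15.09, "hand": 60}, {"dx": 8.617, "dy": -3.633, "dz": -0.553, "wx": 0, "wy": 0, "wz": -15.09, "hand": 60}, {"dx": 8.617, "dy": -3.633, "dz": -0.553, "wx": 0, "wy": 0, "wz": -15.09, "hand": 60}, {"dx": 8.617, "dy": -3.633, "dz": -0.553, "wx": 0, "wy": 0, "wz": -15.09, "hand": 60}, {"dx": 8.617, "dy": -3.633, "dz": -0.553, "wx": 0, "wy": 0, "wz": -15.09, "hand": 60}, {"dx": 8.617, "dy": -3.633, "dz": -0.553, "wx": 0, "wy": 0, "wz": -15.09, "hand": 60}, {"dx": 8.617, "dy": -3.633, "dz": -0.553, "wx": 0, "wy": 0, "wz": -15.09, "hand": 60}, {"dx": 8.617, "dy": -3.633, "dz": -0.553, "wx": 0, "wy": 0, "wz": -15.09, "hand": 60}, {"dx": 8.617, "dy": -3.633, "dz": -0.553, "wx": 0, "wy": 0, "wz": -15.09, "hand": 60}, {"dx": 8.617, "dy": -3.633, "dz": -0.553, "wx": 0, "wy": 0, "wz": -15.09, "hand": 60}, {"dx": 8.617, "dy": -3.633, "dz": -0.553, "wx": 0, "wy": 0, "wz": -15.09, "hand": 60}, {"dx": 8.617, "dy": -3.633, "dz": -0.553, "wx": 0, "wy": 0, "wz": -15.09, "hand": 60}, {"dx": 8.617, "dy": -3.633, "dz": -0.553, "wx": 0, "wy": 0, "wz": -15.09, "hand": 60}, {"dx": 8.617, "dy": -3.633, "dz": -0.553, "wx": 0, "wy": 0, "wz": -15.09, "hand": 60}, {"dx": 8.617, "dy": -3.633, "dz": -0.553, "wx": 0, "wy": 0, "wz": -15.09, "hand": 60}]}}

```text
clock: 2.15
eef_pos: [0.4961, -0.2009, 0.2702]
tool_rot: [0.708, 0.706, -0.0, 0.0]
ft_force: [0.2, 0.7, 0.8]
grip_width: 0.0599
grasp_force: 0.0
```

```bash
python3 - <<'E'
from h import *
im=bot.camera('wrist');cv2.imwrite('pics/w2.png',im[:,:,::-1])
o=bot.get_obs();print(o['clock'],o['ft_force'],o['eef_pos'],o['tool_rot'].round(4))
for p in [(.497,-.129,.124),(.497,-.267,.124)]: print(proj('wrist',p))
to(.43,.102,.15)
E
```

```text
2.2 [ 0.2460563   0.31908722 -0.32274339] [ 0.49628911 -0.20078631  0.27016094] [ 7.078e-01  7.064e-01 -0.000e+00  1.000e-04]
[322.17873299 110.54629788]
[322.17443184 253.62748949]
to (0.43, 0.102, 0.15) d [ 6.053 -1.338  2.402] w [ 0.    0.   -0.02]
```

View pics/w2.png

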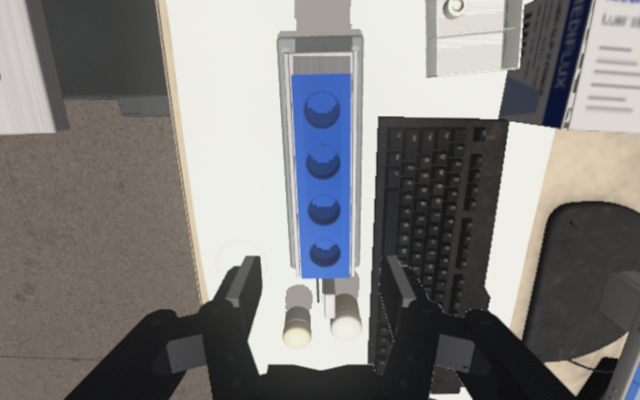

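The strip runs vertically in the picture, with sockets at about (322,109), (323,162), (324,210) and (325,251). The +y end is at the top, and the post and jars are at the bottom. Next I refine the socket rims.

```bash
python3 - <<'E'
from h import *
im=cv2.imread('pics/w2.png').astype(int); 
B=im[:,:,0]
print('col322',[(r,B[r,322]) for r in range(60,280) if abs(B[r,322]-B[r-1,322])>25])
for r in (109,162,210,251): print(r,[(c,B[r,c],im[r,c,2]) for c in range(285,362) if abs(B[r,c]-B[r,c-1])>25])
for y0 in (109,162,210,251):
  sub=B[y0-26:y0+26,300:348]; m=((sub<150)).astype(np.uint8)
  n,l,s,c=cv2.connectedComponentsWithStats(m);i=1+np.argmax(s[1:,4]); x,y,w,h,_=s[i]
  u,v=300+x+w/2,y0-26+y+h/2
  print((x+300,y+y0-26,w,h), atz('wrist',u-.5,v-.5,.124).round(4), atz('wrist',u-.5,v-h/2-.5,.124)[1].round(4),atz('wrist',u-.5,v+h/2-.5,.124)[1].round(4))
E
```

```text
col322 [(113, np.int64(135)), (128, np.int64(142)), (129, np.int64(174)), (163, np.int64(131)), (179, np.int64(148)), (180, np.int64(178)), (207, np.int64(131)), (225, np.int64(154)), (226, np.int64(189)), (249, np.int64(168)), (250, np.int64(131)), (266, np.int64(141)), (267, np.int64(182)), (278, np.int64(176)), (279, np.int64(140))]
109 [(287, np.int64(191), np.int64(198)), (290, np.int64(173), np.int64(180)), (292, np.int64(190), np.int64(151)), (304, np.int64(141), np.int64(59)), (305, np.int64(115), np.int64(54)), (313, np.int64(179), np.int64(62)), (332, np.int64(136), np.int64(54)), (340, np.int64(164), np.int64(56)), (357, np.int64(156), np.int64(157))]
162 [(290, np.int64(196), np.int64(204)), (293, np.int64(163), np.int64(167)), (295, np.int64(196), np.int64(128)), (306, np.int64(138), np.int64(56)), (307, np.int64(111), np.int64(53)), (317, np.int64(161), np.int64(57)), (329, np.int64(127), np.int64(46)), (340, np.int64(159), np.int64(52)), (341, np.int64(189), np.int64(61)), (352, np.int64(162), np.int64(168)), (353, np.int64(201), np.int64(209)), (356, np.int64(163), np
[... 681 characters left out ...]
1)), (309, np.int64(171), np.int64(67)), (310, np.int64(127), np.int64(59)), (340, np.int64(161), np.int64(61)), (341, np.int64(199), np.int64(74)), (351, np.int64(163), np.int64(162)), (352, np.int64(204), np.int64(213)), (355, np.int64(163), np.int64(164)), (360, np.int64(208), np.int64(215))]
(np.int32(304), np.int32(101), np.int32(36), np.int32(28)) [ 0.4964 -0.1323  0.124 ] -0.1207 -0.1442
(np.int32(306), np.int32(155), np.int32(34), np.int32(25)) [ 0.4973 -0.1785  0.124 ] -0.1671 -0.1903
(np.int32(308), np.int32(201), np.int32(32), np.int32(24)) [ 0.4983 -0.2228  0.124 ] -0.2107 -0.2353
(np.int32(310), np.int32(245), np.int32(30), np.int32(22)) [ 0.4993 -0.2691  0.124 ] -0.2568 -0.2818
```

>>> {"fn": "drive_tool", "kwargs": {"rows": [{"dx": 6.053, "dy": -1.338, "dz": 2.0, "wx": 0, "wy": 0, "wz": 0, "hand": 60}, {"dx": 6.053, "dy": -1.338, "dz": 2.0, "wx": 0, "wy": 0, "wz": 0, "hand": 60}, {"dx": 6.053, "dy": -1.338, "dz": 2.0, "wx": 0, "wy": 0, "wz": 0, "hand": 60}, {"dx": 6.053, "dy": -1.338, "dz": 2.0, "wx": 0, "wy": 0, "wz": 0, "hand": 60}, {"dx": 6.053, "dy": -1.338, "dz": 2.0, "wx": 0, "wy": 0, "wz": 0, "hand": 60}, {"dx": 6.053, "dy": -1.338, "dz": 2.0, "wx": 0, "wy": 0, "wz": 0, "hand": 60}, {"dx": 6.053, "dy": -1.338, "dz": 2.0, "wx": 0, "wy": 0, "wz": 0, "hand": 60}, {"dx": 6.053, "dy": -1.338, "dz": 2.0, "wx": 0, "wy": 0, "wz": 0, "hand": 60}, {"dx": 6.053, "dy": -1.338, "dz": 2.0, "wx": 0, "wy": 0, "wz": 0, "hand": 60}, {"dx": 6.053, "dy": -1.338, "dz": 2.0, "wx": 0, "wy": 0, "wz": 0, "hand": 60}]}}

```text
clock: 3.2
eef_pos: [0.4308, 0.1018, 0.1705]
tool_rot: [0.708, 0.707, 0.0, 0.0]
ft_force: [-0.5, -0.2, -0.5]
grip_width: 0.0603
grasp_force: 0.0
```

```bash
python3 - <<'E'
from h import *
im=bot.camera('wrist');cv2.imwrite('pics/w3.png',im[:,:,::-1])
o=bot.get_obs();print(o['clock'],o['eef_pos'])
for d in bot.look_for('wrist','vial4'): print(np.round(d['extent']),round(d['score'],2))
print(proj('wrist',(.43,.102,.075)),proj('wrist',(.43,.102,0)))
E
```

```text
3.25 [0.43086017 0.10166328 0.17053588]
[497. 147.  77.  51.] 0.92
[481. 218.  70.  57.] 0.9
[322. 194.  35.  56.] 0.77
[469.  48.  78.  44.] 0.76
[343. 289.  32.  64.] 0.63
[340.  38.  47.  52.] 0.61
[320.396177   209.00600834] [320.32710826 183.02851522]
```

View pics/w3.png

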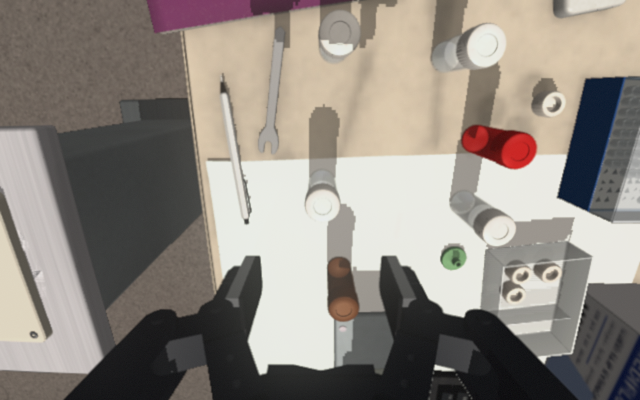

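Cap tops: target vial (322,204), other clear vials (343,28), (486,46) and (494,225). Red is at (517,148) and brown at (342,305), so neither is close to the target. I take the vial at (322,204).

```bash
python3 - <<'E'
from h import *
for p in [(322,204),(343,28),(486,46),(494,225)]: print(atz('wrist',*p,.075).round(4))
p=atz('wrist',322,204,.075); to(p[0],p[1],.030)
E
```

```text
[0.4313 0.1061 0.075 ]
[0.4451 0.2281 0.075 ]
[0.5412 0.2181 0.075 ]
[0.5693 0.0879 0.075 ]
to (np.float64(0.43125065108464994), np.float64(0.10612936527087702), 0.03) d [0.09  0.005 2.81 ] w [ 0.01 -0.   -0.03]
```

>>> {"fn": "drive_tool", "kwargs": {"rows": [{"dx": 0.07, "dy": 0, "dz": 1.0, "wx": 0, "wy": 0, "wz": 0, "hand": 60}, {"dx": 0.07, "dy": 0, "dz": 2.0, "wx": 0, "wy": 0, "wz": 0, "hand": 60}, {"dx": 0.07, "dy": 0, "dz": 2.81, "wx": 0, "wy": 0, "wz": 0, "hand": 60}, {"dx": 0.07, "dy": 0, "dz": 2.81, "wx": 0, "wy": 0, "wz": 0, "hand": 60}, {"dx": 0.07, "dy": 0, "dz": 2.81, "wx": 0, "wy": 0, "wz": 0, "hand": 20}, {"dx": 0.07, "dy": 0, "dz": 2.81, "wx": 0, "wy": 0, "wz": 0, "hand": 20}, {"dx": 0.07, "dy": 0, "dz": 2.81, "wx": 0, "wy": 0, "wz": 0, "hand": 20}, {"dx": 0.07, "dy": 0, "dz": 2.81, "wx": 0, "wy": 0, "wz": 0, "hand": 20}, {"dx": 0.07, "dy": 0, "dz": 2.81, "wx": 0, "wy": 0, "wz": 0, "hand": 20}, {"dx": 0.07, "dy": 0, "dz": 2.81, "wx": 0, "wy": 0, "wz": 0, "hand": 20}]}}

```text
clock: 4.3
eef_pos: [0.4325, 0.1065, 0.032]
tool_rot: [0.707, 0.707, 0.002, 0.002]
ft_force: [-0.4, -1.1, 6.8]
grip_width: 0.0259
grasp_force: 58.7
```

```bash
python3 - <<'E'
from h import *
to(.4965,-.128,.170); print(bot.get_obs()['ft_force'])
E
```

```text
to (0.4965, -0.128, 0.17) d [-4.688  1.297 -2.756] w [ 0.07 -0.01 -0.  ]
[-0.41835135 -1.10588474  6.84726848]
```

>>> {"fn": "drive_tool", "kwargs": {"rows": [{"dx": 0, "dy": 0, "dz": -0.6, "wx": 0, "wy": 0, "wz": 0, "hand": 20}, {"dx": 0, "dy": 0, "dz": -1.6, "wx": 0, "wy": 0, "wz": 0, "hand": 20}, {"dx": 0, "dy": 0, "dz": -2.6, "wx": 0, "wy": 0, "wz": 0, "hand": 20}, {"dx": -0.8, "dy": 0.3, "dz": -2.8, "wx": 0, "wy": 0, "wz": 0, "hand": 20}, {"dx": -1.6, "dy": 0.6, "dz": -2.8, "wx": 0, "wy": 0, "wz": 0, "hand": 20}, {"dx": -2.4, "dy": 0.9, "dz": -2.8, "wx": 0, "wy": 0, "wz": 0, "hand": 20}, {"dx": -3.2, "dy": 1.2, "dz": -2.8, "wx": 0, "wy": 0, "wz": 0, "hand": 20}, {"dx": -4.0, "dy": 1.3, "dz": -2.8, "wx": 0, "wy": 0, "wz": 0, "hand": 20}, {"dx": -4.69, "dy": 1.3, "dz": -2.8, "wx": 0, "wy": 0, "wz": 0, "hand": 20}, {"dx": -4.69, "dy": 1.3, "dz": -2.8, "wx": 0, "wy": 0, "wz": 0, "hand": 20}, {"dx": -4.69, "dy": 1.3, "dz": -2.8, "wx": 0, "wy": 0, "wz": 0, "hand": 20}, {"dx": -4.69, "dy": 1.3, "dz": -2.8, "wx": 0, "wy": 0, "wz": 0, "hand": 20}]}}

```text
clock: 5.5
eef_pos: [0.495, -0.1275, 0.17]
tool_rot: [0.707, 0.707, 0.0, 0.0]
ft_force: [0.6, -0.8, -0.8]
grip_width: 0.0262
grasp_force: 59.2
```

```bash
python3 - <<'E'
from h import *
o=bot.get_obs();p=o['eef_pos'];print(o['clock'],p,o['ft_force'],o['tool_rot'])
save('wrist','w4.png',(240,100,400,400),2); 
print('foot',proj('wrist',p-[0,0,.032]),'cap',proj('wrist',p+[0,0,.043]),'hole',proj('wrist',(.4965,-.128,.124)))
E
```

```text
5.5 [ 0.49504347 -0.12752972  0.17000604] [ 0.56802205 -0.77991068 -0.81183228] [7.06870465e-01 7.07342923e-01 3.43212646e-04 1.29784824e-04]
foot [321.95219934 247.81117687] cap [322.96581049 344.14542903] hole [324.15417481 238.12893799]
```

View pics/w4.png

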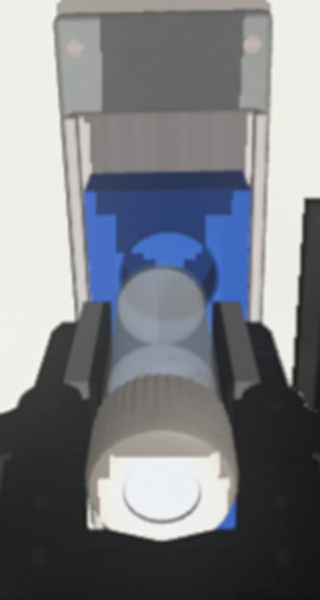

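The foot disc is at crop (161,305), i.e. px (320.5,252.5). The hole rim spans crop columns 120–216 with its near edge at crop row 232, and the strip edges are at crop columns 86 and 249.

```bash
python3 - <<'E'
from h import *
f=lambda u,v,z: atz('wrist',240+u/2,100+v/2,z).round(4)
print('foot c',f(161,305,.138),'L',f(118,305,.138)[0],'R',f(204,305,.138)[0],'top',f(161,267,.138)[1],'bot',f(161,343,.138)[1])
print('rim',f(120,275,.124),f(216,275,.124),'near',f(168,232,.124),'strip',f(86,275,.124),f(249,275,.124),'end',f(168,191,.124), f(168,174,.124))
E
```

```text
foot c [ 0.4942 -0.1306  0.138 ] L 0.4815 R 0.5069 top -0.1183 bot -0.1435
rim [ 0.4813 -0.1276  0.124 ] [ 0.5115 -0.1275  0.124 ] near [ 0.4963 -0.113   0.124 ] strip [ 0.4706 -0.1276  0.124 ] [ 0.5219 -0.1275  0.124 ] end [ 0.4963 -0.0998  0.124 ] [ 0.4962 -0.0945  0.124 ]
```

>>> {"fn": "drive_tool", "kwargs": {"rows": [{"dx": 0.044, "dy": 0.044, "dz": 0.0, "wx": 0, "wy": 0, "wz": 0, "hand": 20}, {"dx": 0.044, "dy": 0.044, "dz": 0.1, "wx": 0, "wy": 0, "wz": 0, "hand": 20}, {"dx": 0.044, "dy": 0.044, "dz": 0.18, "wx": 0, "wy": 0, "wz": 0, "hand": 20}, {"dx": 0.044, "dy": 0.044, "dz": 0.24, "wx": 0, "wy": 0, "wz": 0, "hand": 20}, {"dx": 0.044, "dy": 0.044, "dz": 0.3, "wx": 0, "wy": 0, "wz": 0, "hand": 20}, {"dx": 0.044, "dy": 0.044, "dz": 0.36, "wx": 0, "wy": 0, "wz": 0, "hand": 20}, {"dx": 0.044, "dy": 0.044, "dz": 0.42, "wx": 0, "wy": 0, "wz": 0, "hand": 20}, {"dx": 0.044, "dy": 0.044, "dz": 0.42, "wx": 0, "wy": 0, "wz": 0, "hand": 20}]}}

```text
clock: 6.35
eef_pos: [0.497, -0.1261, 0.1479]
tool_rot: [0.707, 0.707, -0.0, -0.0]
ft_force: [-0.5, -0.3, -0.8]
grip_width: 0.0259
grasp_force: 59.2
```

```bash
python3 - <<'E'
from h import *
o=bot.get_obs();p=o['eef_pos'];print(o['clock'],p,o['ft_force'])
a=bot.camera('wrist')[100:400,240:400,::-1]; b=bot.camera('scene')[160:240,330:410,::-1]
a=cv2.resize(a,None,fx=1.8,fy=1.8,interpolation=cv2.INTER_CUBIC); b=cv2.resize(b,(500,540),interpolation=cv2.INTER_CUBIC)
cv2.imwrite('pics/w5.png',np.hstack([a,b]))
E
```

```text
6.35 [ 0.49695388 -0.12613557  0.14791567] [-0.54690068 -0.2779574  -0.80881997]
```

View pics/w5.png

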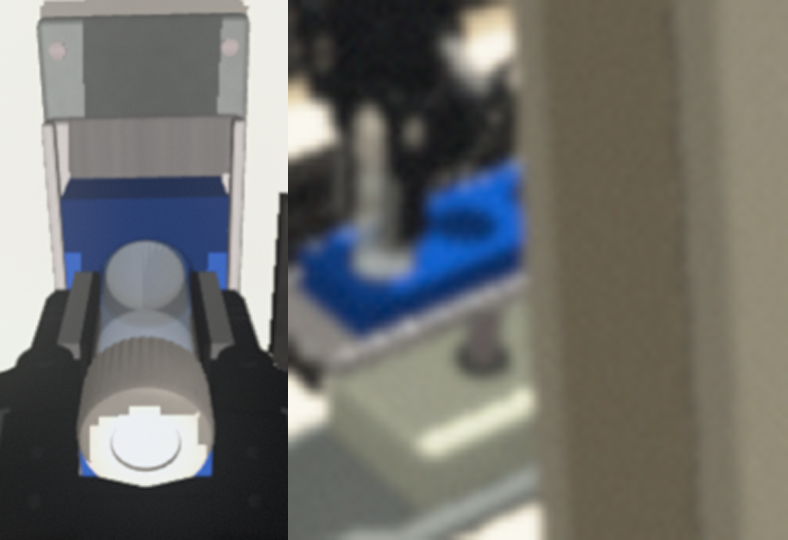

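```bash
python3 - <<'E'
from h import *
g=lambda x,y,z:((proj('wrist',(x,y,z))-[240,100])*1.8).round(1)
for z in (.124,.116): print(z,'end',g(.4706,-.0998,z),g(.5219,-.0998,z))
print('foot', [g(.497,-.129,z) for z in (.116,)])
E
```

```text
0.124 end [ 58.3 197.5] [230.6 197.5]
0.116 end [ 62.1 188.5] [226.9 188.5]
foot [array([146.8, 272.3])]
```

In the picture the strip's end edge is at row 196 with no sag (the unpressed prediction is 197.5), so the foot has entered the hole. Next I lower until the spring carries the vial.

>>> {"fn": "drive_tool", "kwargs": {"rows": [{"dx": 0, "dy": 0, "dz": 0.08, "wx": 0, "wy": 0, "wz": 0, "hand": 20}, {"dx": 0, "dy": 0, "dz": 0.14, "wx": 0, "wy": 0, "wz": 0, "hand": 20}, {"dx": 0, "dy": 0, "dz": 0.2, "wx": 0, "wy": 0, "wz": 0, "hand": 20}, {"dx": 0, "dy": 0, "dz": 0.26, "wx": 0, "wy": 0, "wz": 0, "hand": 20}, {"dx": 0, "dy": 0, "dz": 0.32, "wx": 0, "wy": 0, "wz": 0, "hand": 20}, {"dx": 0, "dy": 0, "dz": 0.36, "wx": 0, "wy": 0, "wz": 0, "hand": 20}, {"dx": 0, "dy": 0, "dz": 0.36, "wx": 0, "wy": 0, "wz": 0, "hand": 20}, {"dx": 0, "dy": 0, "dz": 0.36, "wx": 0, "wy": 0, "wz": 0, "hand": 20}]}}

```text
clock: 7.25
eef_pos: [0.4972, -0.1261, 0.1305]
tool_rot: [0.707, 0.707, -0.0, -0.0]
ft_force: [-0.3, 0.1, 0.3]
grip_width: 0.0257
grasp_force: 59.2
```

```bash
python3 - <<'E'
from h import *
F=[]
for i in range(4):
  o=bot.get_obs();F.append(o['ft_force']);im=bot.camera('wrist')
print(o['clock'],o['eef_pos'],np.round(F,2))
# strip end row: dark end face to bright? print blue-channel profile in column through left edge of strip
hsv=cv2.cvtColor(im,cv2.COLOR_RGB2HSV); m=cv2.inRange(hsv,(105,150,40),(125,255,255))
for r in (205,207,209,211,213,215): 
  c=np.where(m[r])[0]; c=c[(c>250)&(c<390)]; print(r,c.min(),c.max())
print('V col 278',im[190:230:2,278].tolist())
z=.124
for z in (.124,.116,.108):print(z,proj('wrist',(.4706,-.0998,z)),proj('wrist',(.5219,-.0998,z)))
E
```

```text
7.4 [ 0.49723277 -0.12611806  0.13054993] [[-0.33  0.11  0.28]
 [ 0.33  1.15  0.18]
 [ 0.19 -0.38 -0.55]
 [-0.65  0.16 -0.72]]Traceback (most recent call last):
  File "<stdin>", line 9, in <module>
    return umr_minimum(a, axis, None, out, keepdims, initial, where)
ValueError: zero-size array to reduction operation minimum which has no identity
```

```bash
python3 - <<'E'
from h import *
save('wrist','w6.png',(240,100,400,400),1.8)
g=lambda x,y,z:((proj('wrist',(x,y,z))-[240,100])*1.8).round(1)
for z in (.124,.116,.108,.100): print(z,'end',g(.4706,-.0998,z),g(.5219,-.0998,z))
E
```

```text
0.124 end [ 48.8 221.2] [240.4 221.2]
0.116 end [ 53.4 210.1] [235.8 210.1]
0.108 end [ 57.6 200. ] [231.7 200. ]
0.1 end [ 61.4 190.8] [227.9 190.8]
```

View pics/w6.png

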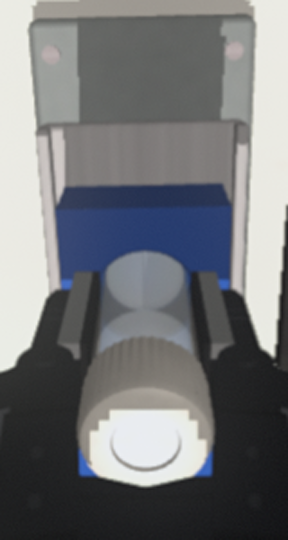

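The strip's end edge is at crop row 205 (z ≈ 0.112), so the vial is seated and the pan has sunk about 10 mm. Releasing.

>>> {"fn": "drive_tool", "kwargs": {"rows": [{"dx": 0, "dy": 0, "dz": 0, "wx": 0, "wy": 0, "wz": 0, "hand": 32}, {"dx": 0, "dy": 0, "dz": 0, "wx": 0, "wy": 0, "wz": 0, "hand": 42}, {"dx": 0, "dy": 0, "dz": 0, "wx": 0, "wy": 0, "wz": 0, "hand": 55}, {"dx": 0, "dy": 0, "dz": -0.3, "wx": 0, "wy": 0, "wz": 0, "hand": 55}, {"dx": 0, "dy": 0, "dz": -1.0, "wx": 0, "wy": 0, "wz": 0, "hand": 55}, {"dx": 0, "dy": 0, "dz": -2.0, "wx": 0, "wy": 0, "wz": 0, "hand": 55}, {"dx": 0, "dy": 0, "dz": -2.5, "wx": 0, "wy": 0, "wz": 0, "hand": 55}, {"dx": 0, "dy": 0, "dz": -2.5, "wx": 0, "wy": 0, "wz": 0, "hand": 55}, {"dx": 0, "dy": 0, "dz": -2.5, "wx": 0, "wy": 0, "wz": 0, "hand": 55}]}}

```text
clock: 8.4
eef_pos: [0.4975, -0.1262, 0.2558]
tool_rot: [0.707, 0.707, 0.0, 0.001]
ft_force: [-0.4, 0.5, -1.3]
grip_width: 0.0551
grasp_force: 0.0
```

```bash
python3 - <<'E'
from h import *
a=bot.camera('wrist')[:,200:440,::-1]; b=bot.camera('top')[190:250,310:420,::-1]
a=cv2.resize(a,(300,500));b=cv2.resize(b,(500,273),interpolation=cv2.INTER_CUBIC)
b=np.vstack([b,np.zeros((227,500,3),np.uint8)]);cv2.imwrite('pics/w7.png',np.hstack([a,b]))
print(bot.get_obs()['clock'])
for q in (.4964,-.0998,.124),(.4964,-.0998,.114): print(proj('wrist',q))
to(.570,.086,.17)
E
```

```text
8.5
[321.88428773 166.90621142]
[321.86667747 164.42686576]
to (0.57, 0.086, 0.17) d [4.237 1.475 1.678] w [-0.03 -0.01 -0.  ]
```

View pics/w7.png

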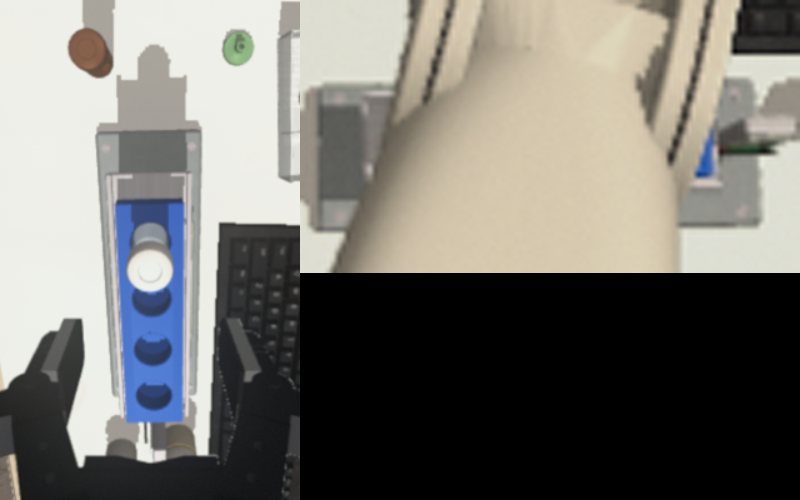

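The first vial stands upright and centred in the +y socket, cap at (150,268). The strip's ends are at picture rows ~202 and 421, and the gripper is clear. From here I measure the sag numerically, calibrated on w2 where the pan was empty.

```bash
cat >> h.py <<'E'
def strip(im,pr=True):
    """im BGR: blue mask of strip -> rows profile for columns near its sides"""
    hsv=cv2.cvtColor(im,cv2.COLOR_BGR2HSV); m=cv2.inRange(hsv,(105,150,30),(125,255,255)); m[:,:250]=0;m[:,400:]=0
    return hsv,m
E
python3 - <<'E'
from h import *
w2=cv2.imread('pics/w2.png'); a=bot.camera('wrist')[:,:,::-1].copy();cv2.imwrite('pics/w8.png',a)
print(bot.get_obs()['eef_pos'],bot.get_obs()['clock'])
for n,im in (('w2',w2),('now',a)):
  hsv,m=strip(im)
  for c in (300,304,340,344):
    v=hsv[:,c,2].astype(int); r=np.where(m[:,c])[0]
    if len(r): 
      g=[(i,v[i]) for i in range(r.min()-3,r.min()+16)]
      print(n,c,r.min(),r.max(),[x[1] for x in g],'end',v[r.max()-3:r.max()+4].tolist())
  for r in ((120,200,270) if n=='w2' else (185,255,325)):
    c=np.where(m[r])[0]; print(n,'row',r,c.min(),c.max(),hsv[r,c.min()-3:c.min()+3,1].tolist(),hsv[r,c.max()-2:c.max()+4,1].tolist())
E
```

```text
[ 0.49631864 -0.1258697   0.25371668] 8.55
w2 300 76 232 [np.int64(140), np.int64(160), np.int64(180), np.int64(188), np.int64(189), np.int64(189), np.int64(189), np.int64(190), np.int64(190), np.int64(189), np.int64(190), np.int64(189), np.int64(190), np.int64(189), np.int64(191), np.int64(191), np.int64(190), np.int64(191), np.int64(192)] end [205, 206, 206, 207, 207, 208, 207]
w2 304 75 276 [np.int64(140), np.int64(143), np.int64(168), np.int64(185), np.int64(190), np.int64(189), np.int64(188), np.int64(188), np.int64(189), np.int64(189), np.int64(188), np.int64(189), np.int64(188), np.int64(189), np.int64(188), np.int64(187), np.int64(187), np.int64(188), np.int64(188)] end [212, 212, 211, 212, 215, 221, 228]
w2 340 75 276 [np.int64(146), np.int64(169), np.int64(185), np.int64(190), np.int64(189), np.int64(189), np.int64(189), np.int64(189), np.int64(190), np.int64(189), np.int64(189), np.int64(189), np.int64(189), np.int64(189), np.int64(188), np.int64(189), np.int64(188), np.int64(188), np.int64(188)] end [210, 210, 211, 209, 198, 173, 159]
w2 344 75 276 [np.int64(144), np.int6
[... 1421 characters left out ...]
 np.int64(191), np.int64(191), np.int64(191), np.int64(192), np.int64(191), np.int64(191)] end [211, 211, 211, 211, 202, 177, 140]
now 344 164 337 [np.int64(88), np.int64(97), np.int64(131), np.int64(172), np.int64(188), np.int64(190), np.int64(190), np.int64(191), np.int64(191), np.int64(190), np.int64(190), np.int64(190), np.int64(190), np.int64(191), np.int64(191), np.int64(192), np.int64(192), np.int64(191), np.int64(192)] end [211, 210, 211, 209, 201, 175, 131]
now row 185 296 347 [28, 87, 137, 159, 157, 158] [166, 167, 162, 125, 55, 5]
now row 255 299 346 [8, 20, 99, 151, 159, 159] [164, 164, 167, 148, 76, 10]
now row 325 303 345 [6, 45, 116, 158, 158, 158] [162, 161, 162, 146, 95, 41]
```

```bash
cat >> h.py <<'E'
def cam_at(p,q):
    c=bot.get_calibration('wrist'); f=200/np.tan(np.radians(c['vfov'])/2); M=np.eye(4); M[:3,:3]=R.from_quat(q).as_matrix(); M[:3,3]=p
    T=M@np.array(c['mount']); return f,c,T[:3,3],T[:3,:3]
from scipy.optimize import least_squares
def sag(im,p,q,colr=(300,342)):
    """fit strip top height + centre y from end rows and side columns"""
    global cam
    g=im[:,:,0].astype(float)-im[:,:,2]  # B-R
    v=im.max(2).astype(float)
    c=slice(338,346)
    prof=v[:,c].mean(1); m=g[:,c].mean(1)>60
    r=np.where(m)[0]; d=np.diff(prof)
    t0=r.min(); w=range(t0-6,t0+25); top=max(w,key=lambda i:d[i]); dd=d[top-2:top+3]; top=top+.5+(dd*np.arange(-2,3)).sum()/dd.sum()
    e=g[:,c].mean(1); b0=r.max(); dd=-np.diff(e)[b0-3:b0+4]; bot_=b0-3+.5+(dd*np.arange(7)).sum()/dd.sum()
    old=cam; cam=lambda n:cam_at(p,q)
    try:
        f=lambda s: [proj('wrist',(.509,s[0]+.098,s[1]))[1]-top, proj('wrist',(.509,s[0]-.098,s[1]))[1]-bot_]
        s=least_squares(f,[-.198,.115],x_scale=[.01,.01]).x
    finally: cam=old
    return round(top,2),round(bot_,2),s.round(4)
E
python3 - <<'E'
from h import *
q=[.7075,.7067,0,0]
print(sag(cv2.imread('pics/w2.png'),[.49629,-.20079,.27016],[ 7.078e-01,7.064e-01,0,1e-4]))
o=bot.get_obs();print(sag(cv2.imread('pics/w8.png'),o['eef_pos'],o['tool_rot']))
to(.570,.086,.17)
E
```

```text
(np.float64(73.05), np.float64(277.63), array([-0.1969,  0.1241]))
(np.float64(163.2), np.float64(338.85), array([-0.1968,  0.1127]))
to (0.57, 0.086, 0.17) d [4.236 1.479 1.673] w [-0.04 -0.01 -0.  ]
```

Empty strip fits at 0.1241 m and it now fits at 0.1127 m, so one vial gives 11.4 mm of sag. The strip centre is at y ≈ −0.197. Next is the vial at (0.57, 0.086).

>>> {"fn": "drive_tool", "kwargs": {"rows": [{"dx": 1, "dy": 0.35, "dz": 0, "wx": 0, "wy": 0, "wz": 0, "hand": 45}, {"dx": 2, "dy": 0.7, "dz": 0.4, "wx": 0, "wy": 0, "wz": 0, "hand": 45}, {"dx": 3, "dy": 1.05, "dz": 1, "wx": 0, "wy": 0, "wz": 0, "hand": 45}, {"dx": 4, "dy": 1.4, "dz": 1.67, "wx": 0, "wy": 0, "wz": 0, "hand": 45}, {"dx": 4.24, "dy": 1.48, "dz": 1.67, "wx": 0, "wy": 0, "wz": 0, "hand": 45}, {"dx": 4.24, "dy": 1.48, "dz": 1.67, "wx": 0, "wy": 0, "wz": 0, "hand": 45}, {"dx": 4.24, "dy": 1.48, "dz": 1.67, "wx": 0, "wy": 0, "wz": 0, "hand": 45}, {"dx": 4.24, "dy": 1.48, "dz": 1.67, "wx": 0, "wy": 0, "wz": 0, "hand": 45}, {"dx": 4.24, "dy": 1.48, "dz": 1.67, "wx": 0, "wy": 0, "wz": 0, "hand": 45}]}}

```text
clock: 9.45
eef_pos: [0.5714, 0.0846, 0.1725]
tool_rot: [0.708, 0.706, 0.0, 0.0]
ft_force: [1.1, -0.2, -0.1]
grip_width: 0.045
grasp_force: 0.0
```

```bash
python3 - <<'E'
from h import *
im=bot.camera('wrist');cv2.imwrite('pics/w9.png',im[:,:,::-1])
o=bot.get_obs();p=o['eef_pos'];print(o['clock'],p)
print('pred cap',proj('wrist',(.570,.086,.075)))
for d in bot.look_for('wrist','vial2'): 
  e=d['extent']; print(np.round(e),round(d['score'],2),'captop-by-bottom-edge', atz('wrist',e[0],e[1]+e[3]/2,.075).round(4))
k=800/290
print('tray',atz('top',170+325/k,170+45/k,.02).round(3),atz('top',170+437/k,170+38/k,.02).round(3))
# circle search for cap
g=cv2.cvtColor(im,cv2.COLOR_RGB2GRAY); c=cv2.HoughCircles(g,cv2.HOUGH_GRADIENT,1,15,param1=100,param2=14,minRadius=13,maxRadius=24)
if c is not None:
  for u,v,r in c[0]:
    if 240<u<400 and 120<v<280: print('circ',u,v,r,atz('wrist',u,v,.075).round(4))
E
```

```text
9.5 [0.57147755 0.08458692 0.17270953]
pred cap [319.58726012 206.7966265 ]
[331. 125.  37.  42.] 0.89 captop-by-bottom-edge [0.5783 0.1336 0.075 ]
[148.  23.  83.  44.] 0.84 captop-by-bottom-edge [0.454  0.2026 0.075 ]
[326. 200.  35.  57.] 0.81 captop-by-bottom-edge [0.5755 0.0676 0.075 ]
[195. 270.  53.  61.] 0.79 captop-by-bottom-edge [ 0.4598 -0.0023  0.075 ]
[280.  25.  44.  47.] 0.67 captop-by-bottom-edge [0.5441 0.1989 0.075 ]
tray [0.611 0.028 0.02 ] [ 0.62  -0.098  0.02 ]
circ 329.5 125.5 20.8 [0.5774 0.1483 0.075 ]
circ 324.5 241.5 13.8 [0.574  0.0559 0.075 ]
circ 326.5 211.5 16.6 [0.5755 0.0821 0.075 ]
circ 393.5 265.5 19.0 [0.6322 0.0333 0.075 ]
```

>>> {"fn": "drive_tool", "kwargs": {"rows": [{"dx": -0.09, "dy": 0.07, "dz": 1.0, "wx": 0, "wy": 0, "wz": 0, "hand": 45}, {"dx": -0.09, "dy": 0.07, "dz": 2.0, "wx": 0, "wy": 0, "wz": 0, "hand": 45}, {"dx": -0.09, "dy": 0.07, "dz": 2.81, "wx": 0, "wy": 0, "wz": 0, "hand": 45}, {"dx": -0.09, "dy": 0.07, "dz": 2.81, "wx": 0, "wy": 0, "wz": 0, "hand": 45}, {"dx": -0.09, "dy": 0.07, "dz": 2.81, "wx": 0, "wy": 0, "wz": 0, "hand": 20}, {"dx": -0.09, "dy": 0.07, "dz": 2.81, "wx": 0, "wy": 0, "wz": 0, "hand": 20}, {"dx": -0.09, "dy": 0.07, "dz": 2.81, "wx": 0, "wy": 0, "wz": 0, "hand": 20}, {"dx": -0.09, "dy": 0.07, "dz": 2.81, "wx": 0, "wy": 0, "wz": 0, "hand": 20}, {"dx": -0.09, "dy": 0.07, "dz": 2.81, "wx": 0, "wy": 0, "wz": 0, "hand": 20}]}}

```text
clock: 10.45
eef_pos: [0.5759, 0.0815, 0.0331]
tool_rot: [0.707, 0.707, 0.001, 0.001]
ft_force: [-0.8, 0.2, 4.1]
grip_width: 0.0258
grasp_force: 59.3
```

```bash
python3 - <<'E'
from h import *
to(.498,-.219,.220); print(bot.get_obs()['eef_pos'])
E
```

```text
to (0.498, -0.219, 0.22) d [-6.01  -1.546 -3.745] w [ 0.03 -0.   -0.  ]
[0.57589382 0.08153737 0.03308805]
```

>>> {"fn": "drive_tool", "kwargs": {"rows": [{"dx": 0, "dy": 0, "dz": -0.6, "wx": 0, "wy": 0, "wz": 0, "hand": 20}, {"dx": 0, "dy": 0, "dz": -1.6, "wx": 0, "wy": 0, "wz": 0, "hand": 20}, {"dx": 0, "dy": 0, "dz": -2.6, "wx": 0, "wy": 0, "wz": 0, "hand": 20}, {"dx": -0.5, "dy": -0.2, "dz": -3.5, "wx": 0, "wy": 0, "wz": 0, "hand": 20}, {"dx": -1.3, "dy": -0.5, "dz": -3.8, "wx": 0, "wy": 0, "wz": 0, "hand": 20}, {"dx": -2.1, "dy": -0.7, "dz": -3.8, "wx": 0, "wy": 0, "wz": 0, "hand": 20}, {"dx": -2.9, "dy": -0.9, "dz": -3.8, "wx": 0, "wy": 0, "wz": 0, "hand": 20}, {"dx": -3.7, "dy": -1.1, "dz": -3.8, "wx": 0, "wy": 0, "wz": 0, "hand": 20}, {"dx": -4.5, "dy": -1.3, "dz": -3.8, "wx": 0, "wy": 0, "wz": 0, "hand": 20}, {"dx": -5.2, "dy": -1.55, "dz": -3.8, "wx": 0, "wy": 0, "wz": 0, "hand": 20}, {"dx": -5.8, "dy": -1.55, "dz": -3.8, "wx": 0, "wy": 0, "wz": 0, "hand": 20}, {"dx": -6.01, "dy": -1.55, "dz": -3.8, "wx": 0, "wy": 0, "wz": 0, "hand": 20}, {"dx": -6.01, "dy": -1.55, "dz": -3.8, "wx": 0, "wy": 0, "wz": 0, "hand": 20}, {"dx": -6.01, "dy": -1.55, "dz": -3.8, "wx": 0, "wy": 0, "wz": 0, "hand": 20}]}}

```text
clock: 11.85
eef_pos: [0.4973, -0.2183, 0.2214]
tool_rot: [0.707, 0.707, 0.0, -0.0]
ft_force: [-0.6, 0.5, -1.4]
grip_width: 0.026
grasp_force: 59.2
```

```bash
python3 - <<'E'
from h import *
o=bot.get_obs();p=o['eef_pos'];im=bot.camera('wrist')[:,:,::-1].copy();cv2.imwrite('pics/w10.png',im)
print(o['clock'],p,o['tool_rot'].round(4),o['ft_force'])
w4=cv2.resize(cv2.imread('pics/w4.png'),None,fx=.5,fy=.5,interpolation=cv2.INTER_AREA)
for n,(x0,y0,x1,y1) in {'cap':(42,190,122,268),'lowcap':(42,185,122,225),'top':(55,225,110,265),'foot':(55,128,108,185)}.items():
  t=cv2.cvtColor(w4[y0:y1,x0:x1],cv2.COLOR_BGR2GRAY); g=cv2.cvtColor(im,cv2.COLOR_BGR2GRAY)[90:400,230:410]
  r=cv2.matchTemplate(g,t,cv2.TM_CCOEFF_NORMED); _,s,_,l=cv2.minMaxLoc(r)
  print(n,round(s,3),'shift',l[0]+230-(x0+240),l[1]+90-(y0+100))
for d in bot.outline_of('wrist','vial1')[:3]: print(np.round(d['extent'],1),round(d['score'],2))
print('mm/px cap',atz('wrist',320,345,p[2]+.043)[1]-atz('wrist',320,346,p[2]+.043)[1])
E
```

```text
11.85 [ 0.49729604 -0.21831913  0.22142994] [ 7.070e-01  7.072e-01  2.000e-04 -4.000e-04] [-0.55422356  0.45434525 -1.3594568 ]
cap 0.916 shift 0 0
lowcap 0.951 shift 0 -9
top 0.628 shift 0 -9
foot 0.759 shift 0 -7
[319.3 296.2  77.2 141.7] 0.93
[319.5  81.2  51.6  56.8] 0.84
mm/px cap 0.00046484229470378224
```

```bash
python3 - <<'E'
from h import *
w4=cv2.resize(cv2.imread('pics/w4.png'),None,fx=.5,fy=.5,interpolation=cv2.INTER_AREA); im=cv2.imread('pics/w10.png')[100:400,240:400]
for n,a in (('w4',w4),('w10',im)):
  G=a[:,76:86].mean(1).round().astype(int)
  print(n,'foot'); print([(r+100,*G[r]) for r in range(110,180,2)])
  print('cap',[(r+100,G[r,1]) for r in range(180,290,2)])
q=[.70687,.70734,0,0]
import h
def pred(p,q,oy,hh):
  h.cam=lambda n:cam_at(p,q)
  return [proj('wrist',np.array(p)+[0,oy+13.5e-3,-hh])[1],proj('wrist',np.array(p)+[0,oy-13.5e-3,-hh])[1],proj('wrist',np.array(p)+[0,oy+13.5e-3,-hh+.057])[1],proj('wrist',np.array(p)+[0,oy+14.25e-3,-hh+.075])[1],proj('wrist',np.array(p)+[0,oy-14.25e-3,-hh+.075])[1]]
p=[.495,-.1275,.170]
for oy in (-.004,-.002,0):
  for hh in (.030,.033): print(oy,hh,np.round(pred(p,q,oy,hh),1))
E
```

```text
w4 foot
[(210, np.int64(118), np.int64(67), np.int64(47)), (212, np.int64(118), np.int64(67), np.int64(46)), (214, np.int64(115), np.int64(66), np.int64(46)), (216, np.int64(149), np.int64(85), np.int64(56)), (218, np.int64(199), np.int64(111), np.int64(68)), (220, np.int64(200), np.int64(112), np.int64(69)), (222, np.int64(201), np.int64(113), np.int64(70)), (224, np.int64(201), np.int64(113), np.int64(70)), (226, np.int64(202), np.int64(114), np.int64(70)), (228, np.int64(201), np.int64(114), np.int64(71)), (230, np.int64(188), np.int64(108), np.int64(69)), (232, np.int64(158), np.int64(109), np.int64(84)), (234, np.int64(141), np.int64(123), np.int64(112)), (236, np.int64(158), np.int64(148), np.int64(141)), (238, np.int64(158), np.int64(147), np.int64(140)), (240, np.int64(156), np.int64(146), np.int64(139)), (242, np.int64(155), np.int64(144), np.int64(138)), (244, np.int64(154), np.int64(143), np.int64(136)), (246, np.int64(153), np.int64(143), np.int64(136)), (248, np.int64(150), np.int64(141), np.int64(135)), (250, np.int64(148), np.int64(140), np.int64(135)), (252, np.int64(
[... 4492 characters left out ...]
int64(240)), (350, np.int64(191)), (352, np.int64(201)), (354, np.int64(240)), (356, np.int64(240)), (358, np.int64(240)), (360, np.int64(240)), (362, np.int64(239)), (364, np.int64(238)), (366, np.int64(238)), (368, np.int64(234)), (370, np.int64(103)), (372, np.int64(40)), (374, np.int64(40)), (376, np.int64(38)), (378, np.int64(39)), (380, np.int64(39)), (382, np.int64(37)), (384, np.int64(37)), (386, np.int64(36)), (388, np.int64(35))]
-0.004 0.03 [234.  275.  294.6 324.4 385.2]
-0.004 0.033 [231.8 272.3 290.2 318.5 378.4]
-0.002 0.03 [230.8 272.1 290.4 319.7 381.3]
-0.002 0.033 [228.7 269.4 286.  313.9 374.6]
0 0.03 [227.6 269.2 286.1 314.9 377.3]
0 0.033 [225.5 266.6 281.8 309.2 370.7]
```

```bash
python3 - <<'E'
from h import *
import h
pose={'w2':([.49629,-.20079,.27016],[.7078,.7064,0,1e-4],.124),'w8':([.4963,-.1259,.2537],[.7071,.7071,0,.0005],.1127)}
for n,(p,q,z) in pose.items():
  im=cv2.imread(f'pics/{n}.png').astype(int); h.cam=lambda _:cam_at(p,q)
  g=im[:,:,0]-im[:,:,2]
  for y in (-.151,-.197,-.243,-.289):
    r=int(round(proj('wrist',(.498,y,z))[1])); c=np.where(g[r]>55)[0]; c=c[(c>280)&(c<370)]
    a,b=atz('wrist',c.min()-.5,r,z)[0],atz('wrist',c.max()+.5,r,z)[0]; print(n,y,c.min(),c.max(),round((a+b)/2,4),round(b-a,4))
  B=im[:,:,0]
  u0,v0=proj('wrist',(.498,-.220,z)).round().astype(int); m=(B[v0-20:v0+20,u0-24:u0+24]<150).astype(np.uint8)
  N,l,s,c=cv2.connectedComponentsWithStats(m);i=1+np.argmax(s[1:,4]);x,y,w,hh,_=s[i]
  x+=u0-24;y+=v0-20; print('hole3',(x,y,w,hh),atz('wrist',x+w/2-.5,y+hh/2,z).round(4),'far',atz('wrist',x+w/2,y+hh-.5,z)[1].round(4),'wid',(atz('wrist',x+w-.5,y,z)-atz('wrist',x-.5,y,z))[0].round(4))
E
```

```text
w2 -0.151 294 350 0.4968 0.0502
w2 -0.197 297 350 0.4982 0.0502
w2 -0.243 299 349 0.4988 0.0499
w2 -0.289 301 349 0.4999 0.0504
hole3 (np.int64(308), np.int64(201), np.int32(32), np.int32(24)) [ 0.4983 -0.2233  0.124 ] far -0.2353 wid 0.0302
w8 -0.151 296 348 0.497 0.05
w8 -0.197 298 348 0.498 0.0506
w8 -0.243 300 347 0.4987 0.0501
w8 -0.289 302 347 0.5 0.0504
hole3 (np.int64(309), np.int64(272), np.int32(30), np.int32(22)) [ 0.4986 -0.2232  0.1127] far -0.2359 wid 0.0302
```

>>> {"fn": "drive_tool", "kwargs": {"rows": [{"dx": -0.076, "dy": 0.038, "dz": 0.4, "wx": 0, "wy": 0, "wz": 0, "hand": 20}, {"dx": -0.076, "dy": 0.038, "dz": 0.8, "wx": 0, "wy": 0, "wz": 0, "hand": 20}, {"dx": -0.076, "dy": 0.038, "dz": 1.1, "wx": 0, "wy": 0, "wz": 0, "hand": 20}, {"dx": -0.076, "dy": 0.038, "dz": 1.3, "wx": 0, "wy": 0, "wz": 0, "hand": 20}, {"dx": -0.076, "dy": 0.038, "dz": 1.38, "wx": 0, "wy": 0, "wz": 0, "hand": 20}, {"dx": -0.076, "dy": 0.038, "dz": 1.46, "wx": 0, "wy": 0, "wz": 0, "hand": 20}, {"dx": -0.076, "dy": 0.038, "dz": 1.54, "wx": 0, "wy": 0, "wz": 0, "hand": 20}, {"dx": -0.076, "dy": 0.038, "dz": 1.62, "wx": 0, "wy": 0, "wz": 0, "hand": 20}, {"dx": -0.076, "dy": 0.038, "dz": 1.67, "wx": 0, "wy": 0, "wz": 0, "hand": 20}, {"dx": -0.076, "dy": 0.038, "dz": 1.67, "wx": 0, "wy": 0, "wz": 0, "hand": 20}, {"dx": -0.076, "dy": 0.038, "dz": 1.67, "wx": 0, "wy": 0, "wz": 0, "hand": 20}]}}

```text
clock: 13.05
eef_pos: [0.4992, -0.223, 0.1381]
tool_rot: [0.707, 0.707, 0.0, 0.0]
ft_force: [0.7, -0.3, -0.8]
grip_width: 0.0261
grasp_force: 59.2
```

```bash
cat >> h.py <<'E'
def topz(im,o,ye=-.099):
    """strip height from its visible +y end row, right side columns"""
    v=im.max(2).astype(float); g=im[:,:,0].astype(float)-im[:,:,2]
    res=[]
    for z in np.arange(.128,.070,-.0005):
        u,w=proj('wrist',(.497+.018,ye,z)); w=int(round(w)); u=int(round(u)); 
        if w<4: continue
        res.append((v[w+1:w+4,u-2:u+3].mean()-v[w-4:w-1,u-2:u+3].mean(),round(z,4)))
    res.sort(reverse=True); return res[:4]
E
python3 - <<'E'
from h import *
o=bot.get_obs();im=bot.camera('wrist')[:,:,::-1].copy();cv2.imwrite('pics/w11.png',im)
print(o['clock'],o['eef_pos'],o['ft_force'])
print(topz(im,o)); 
for x in (.4735,.515):
  for z in (.1127,.104): print(x,z,proj('wrist',(x,-.099,z)).round(1))
u=int(proj('wrist',(.515,-.099,.11))[0]); print([(r,im[r,u-2:u+3].mean(0).round().astype(int).tolist()) for r in range(20,110,3)])
E
```

```text
13.05 [ 0.49923429 -0.22303002  0.1380884 ] [ 0.69110735 -0.30213983 -0.81757313]
[(np.float64(16.933333333333323), np.float64(0.0705)), (np.float64(9.0), np.float64(0.0715)), (np.float64(9.0), np.float64(0.071)), (np.float64(3.6666666666666856), np.float64(0.074))]
0.4735 0.1127 [264.3   2.5]
0.4735 0.104 [267.4   7.6]
0.515 0.1127 [357.9   2.3]
0.515 0.104 [355.8   7.5]
[(20, [127, 77, 56]), (23, [127, 77, 56]), (26, [127, 78, 56]), (29, [127, 77, 56]), (32, [126, 83, 66]), (35, [126, 92, 78]), (38, [130, 105, 96]), (41, [134, 129, 130]), (44, [137, 132, 132]), (47, [140, 144, 148]), (50, [142, 149, 154]), (53, [142, 148, 152]), (56, [143, 151, 157]), (59, [138, 146, 150]), (62, [137, 142, 147]), (65, [134, 140, 146]), (68, [131, 128, 128]), (71, [127, 121, 121]), (74, [123, 104, 99]), (77, [123, 89, 76]), (80, [123, 83, 66]), (83, [126, 76, 54]), (86, [126, 76, 55]), (89, [125, 75, 54]), (92, [125, 75, 54]), (95, [125, 75, 53]), (98, [125, 75, 53]), (101, [125, 75, 52]), (104, [125, 74, 52]), (107, [125, 74, 51])]
```

```bash
cat >> h.py <<'E'
def widthz(im,ys=(-.13,-.14,-.15,-.16,-.17)):
    g=im[:,:,0].astype(int)-im[:,:,2]; out=[]
    for y in ys:
        best=None
        for z in np.arange(.130,.080,-.0005):
            u,r=proj('wrist',(.498,y,z)); r=int(round(r)); 
            if not 0<=r<400: continue
            c=np.where(g[r]>40)[0]; c=c[abs(c-u)<90]
            if len(c)<2: continue
            wd=(atz('wrist',c.max()+.5,r,z)-atz('wrist',c.min()-.5,r,z))[0]
            if best is None or abs(wd-.0503)<best[0]: best=(abs(wd-.0503),round(float(z),4),int(c.min()),int(c.max()),r)
        out.append(best[1:])
    return out
E
python3 - <<'E'
from h import *
print(widthz(cv2.imread('pics/w11.png')))
im=cv2.imread('pics/w11.png'); 
G=im[:,316:326].mean(1).round().astype(int); print([(r,*G[r]) for r in range(150,250,4)])
E
```

```text
Traceback (most recent call last):
  File "h.py", line 74, in widthz
    wd=(atz('wrist',c.max()+.5,r,z)-atz('wrist',c.min()-.5,r,z))[0]
                                    ~~~^^^^^^^^^^^^^^^^^^^^^^^^
  File "h.py", line 18, in atz
    o,d=ray(n,u,v); return o+d*(z-o[2])/d[2]
        ~~~^^^^^^^
  File "h.py", line 12, in ray
    f,c,o,Rm=cam(n); x=(u-c['cx'])/f; y=(v-c['cy'])/f
             ~~~^^^
  File "h.py", line 8, in cam
    o=bot.get_obs(); M=np.eye(4); M[:3,:3]=R.from_quat(o['tool_rot']).as_matrix(); M[:3,3]=o['eef_pos']
ValueError: time passes only in moves, steps and waits
```

```bash
python3 - <<'E'
import h
from h import *
c0=cam_at([0.49923429,-0.22303002,0.1380884],[.7071,.7071,0,0]); h.cam=lambda n:c0
im=cv2.imread('pics/w11.png'); print(widthz(im))
G=im[:,316:326].mean(1).round().astype(int); print([(r,*G[r]) for r in range(150,250,4)])
E
```

```text
[(0.112, 264, 369, 77), (0.1105, 266, 368, 99), (0.112, 267, 368, 120), (0.112, 268, 367, 140), (0.112, 270, 367, 160)]
[(150, np.int64(115), np.int64(62), np.int64(38)), (154, np.int64(115), np.int64(62), np.int64(37)), (158, np.int64(115), np.int64(62), np.int64(37)), (162, np.int64(115), np.int64(61), np.int64(37)), (166, np.int64(116), np.int64(61), np.int64(37)), (170, np.int64(115), np.int64(61), np.int64(36)), (174, np.int64(114), np.int64(62), np.int64(37)), (178, np.int64(114), np.int64(61), np.int64(36)), (182, np.int64(114), np.int64(61), np.int64(37)), (186, np.int64(114), np.int64(61), np.int64(37)), (190, np.int64(83), np.int64(48), np.int64(32)), (194, np.int64(85), np.int64(49), np.int64(33)), (198, np.int64(114), np.int64(61), np.int64(38)), (202, np.int64(114), np.int64(62), np.int64(38)), (206, np.int64(115), np.int64(62), np.int64(39)), (210, np.int64(115), np.int64(62), np.int64(39)), (214, np.int64(115), np.int64(62), np.int64(40)), (218, np.int64(115), np.int64(62), np.int64(40)), (222, np.int64(111), np.int64(61), np.int64(40)), (226, np.int64(116), np.int64(90), np.int64(76)), (230, np.int64(157), np.int64(146), np.int64(139)), (234, np.int64(155), np.int64(144), np.int64(138)), (238, np.int64(153), np.int64(144), np.int64(136)), (242, np.int64(152), np.int64(143), np.int64(136)), (246, np.int64(151), np.int64(141), np.int64(134))]
```

>>> {"fn": "drive_tool", "kwargs": {"rows": [{"dx": 0, "dy": 0, "dz": 0.08, "wx": 0, "wy": 0, "wz": 0, "hand": 20}, {"dx": 0, "dy": 0, "dz": 0.14, "wx": 0, "wy": 0, "wz": 0, "hand": 20}, {"dx": 0, "dy": 0, "dz": 0.2, "wx": 0, "wy": 0, "wz": 0, "hand": 20}, {"dx": 0, "dy": 0, "dz": 0.26, "wx": 0, "wy": 0, "wz": 0, "hand": 20}, {"dx": 0, "dy": 0, "dz": 0.32, "wx": 0, "wy": 0, "wz": 0, "hand": 20}, {"dx": 0, "dy": 0, "dz": 0.36, "wx": 0, "wy": 0, "wz": 0, "hand": 20}, {"dx": 0, "dy": 0, "dz": 0.36, "wx": 0, "wy": 0, "wz": 0, "hand": 20}]}}

```text
clock: 13.8
eef_pos: [0.4991, -0.2229, 0.1197]
tool_rot: [0.707, 0.707, -0.0, -0.0]
ft_force: [0.2, 0.1, 0.4]
grip_width: 0.0257
grasp_force: 59.2
```

```bash
python3 - <<'E'
import h
from h import *
o=bot.get_obs();im=bot.camera('wrist')[:,:,::-1].copy();print(o['clock'],o['eef_pos'],o['ft_force'])
c0=cam_at(o['eef_pos'],o['tool_rot']); h.cam=lambda n:c0
print(widthz(im))
E
```

```text
13.8 [ 0.49907458 -0.22288245  0.11966507] [0.24804171 0.07865606 0.43532454]
[(0.102, 261, 372, 76), (0.101, 263, 371, 99), (0.102, 265, 371, 122), (0.1015, 266, 370, 143), (0.102, 268, 370, 164)]
```

>>> {"fn": "drive_tool", "kwargs": {"rows": [{"dx": 0, "dy": 0, "dz": 0, "wx": 0, "wy": 0, "wz": 0, "hand": 32}, {"dx": 0, "dy": 0, "dz": 0, "wx": 0, "wy": 0, "wz": 0, "hand": 42}, {"dx": 0, "dy": 0, "dz": 0, "wx": 0, "wy": 0, "wz": 0, "hand": 55}, {"dx": 0, "dy": 0, "dz": -0.3, "wx": 0, "wy": 0, "wz": 0, "hand": 55}, {"dx": 0, "dy": 0, "dz": -1.0, "wx": 0, "wy": 0, "wz": 0, "hand": 55}, {"dx": 0.2, "dy": 0, "dz": -2.0, "wx": 0, "wy": 0, "wz": 0, "hand": 55}, {"dx": 0.46, "dy": -0.06, "dz": -3.0, "wx": 0, "wy": 0, "wz": 0, "hand": 55}, {"dx": 0.46, "dy": -0.06, "dz": -3.0, "wx": 0, "wy": 0, "wz": 0, "hand": 55}, {"dx": 0.46, "dy": -0.06, "dz": -3.0, "wx": 0, "wy": 0, "wz": 0, "hand": 55}, {"dx": 0.46, "dy": -0.06, "dz": -3.0, "wx": 0, "wy": 0, "wz": 0, "hand": 55}, {"dx": 0.46, "dy": -0.06, "dz": -3.0, "wx": 0, "wy": 0, "wz": 0, "hand": 55}]}}

```text
clock: 14.95
eef_pos: [0.4953, -0.1998, 0.268]
tool_rot: [0.707, 0.707, -0.001, -0.002]
ft_force: [0.2, -0.6, -0.4]
grip_width: 0.055
grasp_force: 0.0
```

```bash
python3 - <<'E'
from h import *
for i in range(6):
  o=bot.get_obs(); im=bot.camera('wrist')[:,:,::-1].copy()
  print(o['clock'],o['eef_pos'].round(4),sag(im,o['eef_pos'],o['tool_rot']))
cv2.imwrite('pics/w12.png',im)
print([(np.round(d['extent']),round(d['score'],2)) for d in bot.look_for('wrist','vial1')])
E
```

```text
14.95 [ 0.4953 -0.1998  0.268 ] (np.float64(76.36), np.float64(268.9), array([-0.1971,  0.1021]))
15.0 [ 0.4953 -0.1998  0.268 ] (np.float64(76.24), np.float64(268.79), array([-0.1971,  0.1021]))
15.05 [ 0.4954 -0.1999  0.2682] (np.float64(76.17), np.float64(268.72), array([-0.1971,  0.1023]))
15.1 [ 0.4956 -0.1999  0.2685] (np.float64(76.07), np.float64(268.58), array([-0.1971,  0.1024]))
15.15 [ 0.4958 -0.1999  0.2688] (np.float64(75.98), np.float64(268.34), array([-0.197 ,  0.1024]))
15.2 [ 0.4959 -0.2     0.269 ] (np.float64(75.93), np.float64(268.09), array([-0.197 ,  0.1023]))
[(array([322., 112.,  36.,  40.]), 0.83), (array([323., 216.,  36.,  56.]), 0.77)]
```

```bash
python3 - <<'E'
from h import *
print(proj('scene',(.49,-.335,.1)))
a=cv2.imread('pics/w12.png')[40:300,250:400]; b=bot.camera('scene')[150:260,320:440,::-1]
a=cv2.resize(a,(320,555),interpolation=cv2.INTER_CUBIC);b=cv2.resize(b,(470,431),interpolation=cv2.INTER_CUBIC)
cv2.imwrite('pics/z.png',np.hstack([a,np.vstack([b,np.zeros((124,470,3),np.uint8)])]))
E
```

```text
[399.93926174 185.10845277]
```

View pics/z.png

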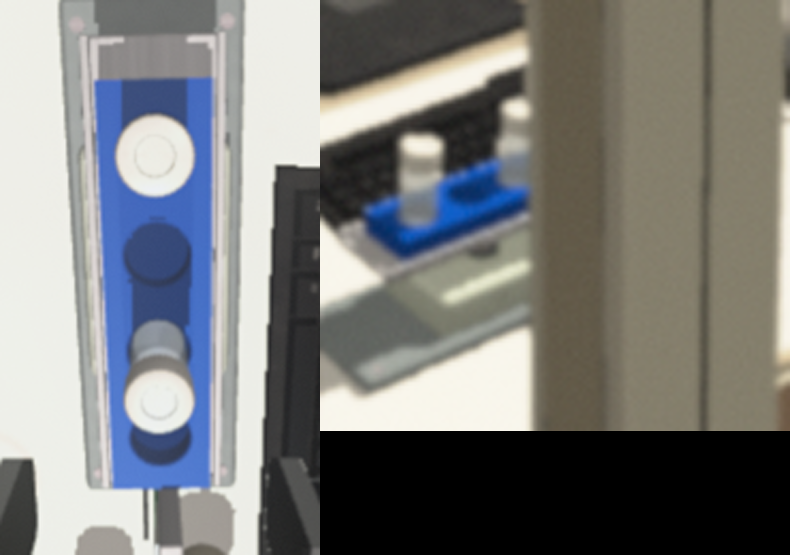

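The picture shows both vials upright and deep in the first and third sockets, caps at (155,155) and (158,400). The pan is visibly lower and the gripper is clear. With about 21.8 mm of sag, the pointer is inside the 18–32.5 mm band, so I hand in.

```bash
python3 -c "
from workcell import bot
print(bot.job_done())"
```

```text
the job is handed in; nothing more can be done
None
```

I handed the job in with two vials seated upright in the first and third sockets (counting from the end away from the post). The pan has sunk about 21.8 mm, inside the 18–32.5 mm green band. I measured this from the strip's height in the wrist camera, because the pointer itself was hidden from view. I did not touch the other two vials or the bystanders.

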